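Fit the divider in the gem organizer and shut it

TASK

Take the orange divider out of the bamboo rack and slide it edgewise into the organizer's slot that gives the amber gem a compartment of its own, pushing it fully home on the floor before you let go. Then close the organizer's lid fully, keeping all three gems inside, and leave the other things on the cart where they are.

Things in the scene. Friction and masses are not known exactly. Their poses are not given: they have to be found in the camera images.
- organizer: Clear open organizer, blue rim, fixed; outer 138 (x) x 258 (y) x 68 mm tall, walls and floor 4 mm. Origin: centre of underside; +x: hinge side, away from the robot. Three bays along y (parted at y = +42 and -42 mm), a gem in each. At each parting a divider slot along x, put in from above: blue ribs reach 14 mm inwards from both long walls (inner faces x = -65, +65 mm).
- slot_a (a point): Slot at y = +42 mm: point on the inner floor (4 mm above the underside), midway between its ribs, x = 0; axes as the organizer's. 8 mm wide from the floor to 50 mm above the underside, then flaring to about 18 mm at 61 mm. The divider's origin belongs here if the amber gem is in the +y end bay.
- slot_b (a point): The same slot at y = -42 mm of the organizer, for when the amber gem is in the -y end bay.
- lid (a joint): Angle of the clear blue-edged lid, 139 mm from hinge to free edge, 262 wide, outer face 6 mm off the hinge line. 0: closed, level on the rim; starts open at 1.65 to 1.95 rad (pi/2 upright, more leans away from the robot; stop 2.05). Stiff: stays where left, 1 to 2 N at the edge moves it; push it shut from behind on its outer face with closed fingers. Closed, it just clears a fully home divider.
- lid_hinge (a point): Middle of the lid's hinge line, on the rim's +x side: x = +69 mm, z = 68 mm of the organizer. The line runs along the organizer's y.
- lid_edge (a point): Middle of the lid's free edge on its outer face, 139 mm from the hinge line.
- rack: Bamboo rack, fixed, 150 (x) x 56 (y) x 28 mm tall, with an 8 mm wide groove along its x, 16 mm deep, in which the divider stands. Origin: centre of its underside.
- divider: Orange divider, about 60 g, upright in the rack at the start: plate 118 long (x), 4 thick (y), 44 mm tall, with a grip bar along the middle of its top, 44 long (x), 12 thick (y), from 38 to 58 mm above the lower edge. Origin: middle of the lower edge; z up. Take it by the bar, across the thickness. Both ends are alike.
- gem_amber: Amber (orange-yellow) glass gem, 28 mm across, 13 mm high, on the organizer's floor in one of the two end bays. Origin: centre of its underside.
- gem_green: Green glass gem, same size, in the middle bay.
- gem_blue: Blue glass gem, same size, in the other end bay.
- tin: Steel token tin, 83 mm across, 68 mm tall, standing on the cart: leave alone. Origin: centre of its underside.
- mallet: Red wooden mallet lying on the cart, 233 mm long, 38 mm high: leave alone. Origin: under its middle; x along the handle towards the head.
- dice_tray: Open bamboo dice tray with two dice in it, 150 x 150 x 30 mm: leave alone. Origin: centre of its underside.
- card_box: Cardboard card box lying flat, 65 x 90 x 20 mm: leave alone. Origin: centre of its underside.
Things that resemble listed ones, but are neither listed nor needed, are in the scene too. Leave any pink look-alike of the rack alone.

How it is judged (in metres and radians):
On the way, in this order (a step that is already met when the one before it is completed fails the run):
1. the divider is held, lifted clear of the rack (z of divider in the frame of rack above 0.045 m and contact force between the fingers and divider above 0.2 N), for 0.1 s.
2. the divider, still held, is fully down in the slot that closes off the amber gem's bay (((x of divider in the frame of slot_a between -0.009 and 0.009 m and y of divider in the frame of slot_a between -0.004 and 0.004 m and z of divider in the frame of slot_a below 0.006 m and angle between the x axis of divider and the x axis of organizer, either way round below 0.06 rad and angle between divider's own z axis and vertical below 0.06 rad and y of gem_amber in the frame of organizer above 0.042 m and y of each of gem_green, gem_blue in the frame of organizer below 0.042 m) or (x of divider in the frame of slot_b between -0.009 and 0.009 m and y of divider in the frame of slot_b between -0.004 and 0.004 m and z of divider in the frame of slot_b below 0.006 m and angle between the x axis of divider and the x axis of organizer, either way round below 0.06 rad and angle between divider's own z axis and vertical below 0.06 rad and y of gem_amber in the frame of organizer below -0.042 m and y of each of gem_green, gem_blue in the frame of organizer above -0.042 m)) and contact force between the fingers and divider above 0.2 N), for 0.1 s.
3. the lid is closed (value of joint lid below 0.06 rad), for 0.2 s.
At the end, for the whole second after the job is handed in: The divider rests upright in the slot beside the amber gem (within 4 mm across, 9 mm along, 0.06 rad), its lower edge within 6 mm of the floor; amber gem alone on its side, green and blue on the other, all on the floor; lid closed to within 0.06 rad (((x of divider in the frame of slot_a between -0.009 and 0.009 m and y of divider in the frame of slot_a between -0.004 and 0.004 m and z of divider in the frame of slot_a below 0.006 m and angle between the x axis of divider and the x axis of organizer, either way round below 0.06 rad and angle between divider's own z axis and vertical below 0.06 rad and y of gem_amber in the frame of organizer above 0.042 m and y of each of gem_green, gem_blue in the frame of organizer below 0.042 m) or (x of divider in the frame of slot_b between -0.009 and 0.009 m and y of divider in the frame of slot_b between -0.004 and 0.004 m and z of divider in the frame of slot_b below 0.006 m and angle between the x axis of divider and the x axis of organizer, either way round below 0.06 rad and angle between divider's own z axis and vertical below 0.06 rad and y of gem_amber in the frame of organizer below -0.042 m and y of each of gem_green, gem_blue in the frame of organizer above -0.042 m)) and x of gem_amber in the frame of organizer between -0.066 and 0.066 m and y of gem_amber in the frame of organizer between -0.126 and 0.126 m and z of each of gem_amber, gem_green, gem_blue in the frame of organizer below 0.03 m and x of gem_green in the frame of organizer between -0.066 and 0.066 m and y of gem_green in the frame of organizer between -0.126 and 0.126 m and x of gem_blue in the frame of organizer between -0.066 and 0.066 m and y of gem_blue in the frame of organizer between -0.126 and 0.126 m and value of joint lid below 0.06 rad and linear speed of each of divider, gem_amber below 0.02 m/s); the robot touches nothing.
It fails at once if the tin, mallet, dice tray or card box is moved by more than 30 mm (distance of any of tin, mallet, dice_tray, card_box from where it was at the start of the episode above 0.03 m).
It also fails if it takes over 67 s, if anything falls off the work surface, if the arm or the gripper's body presses on something with over 40 N, if the wrist force passes 120 N, or if a joint passes its speed limit or range.

ROBOT

A 6-joint arm with a two-finger parallel gripper is mounted at the origin on the work surface. World frame = base frame: x ahead of the robot, y to its left, z up, the work surface at z = 0. Lengths are in mm, angles in rad, forces in N, time in s.
With the tool pointing down it reaches from about 325 to 875 mm from the base axis. Payload 4.4 kg.
Tool frame: the origin (TCP) lies midway between the tips of the shut fingers; the grasp point (between the pads) lies 19 mm behind it; z points along the fingers, y is the line along which they close (so a half turn about z gives the same grasp; the last joint's range is limited). The gripper opens to 85 mm and grips with 20 to 120 N. Pads are 22 mm wide; open, the fingers measure 114 mm over their backs; the gripper's body (76 mm by 85 mm) begins 54 mm behind the grasp point. The pads swing forward as they close: fully open they stand 13 mm farther back than shut.
Start: joints at [0.987, 0.207, 1.542, -0, 1.393, -0.15], TCP at [241.695, 521.739, 231.282] pointing down, gripper open.
Joint ranges: [-2.73, 2.73], [-0.86, 2.22], [0.23, 2.46], [-1.11, 4.25], [0.08, 2.63], [-2.82, 2.82]. Speed limits (rad/s): [2.79, 2.79, 3.14, 3.14, 3.14, 3.14].

INTERFACE

Orientations are given as a unit quaternion [w, x, y, z].
In Python, from bench import status, capture, calibration, finish_job gives the robot as it stands.
- The arm moves only by the tool drive_tool, never from a script. Its arguments are lists of equal length, an entry for each row: "turn": the turn, a rotation vector about the tool's x, y, z in degrees, a list of three; "offset": the shift along the tool's x, y, z in cm, a list of three; "claw": the opening, from -1 (shut) to 1 (fully open). A call has 1 to 12 rows; each row is the pose to reach, as a shift and turn from the pose commanded when the call began, along the tool's axes at that moment; what a row does not reach only later rows make up. A row lasts 1/10 s, in which the tool goes at most 50 mm and 8.59 degrees, less where a joint would pass 70% of its speed; a pose out of reach is approached as far as the arm can. A call with a gripper value outside its range is refused whole. The fingers move at their own pace and stop on an object; "squeeze" is the grip in N (left out, the last holds). Time passes only in rows, so rows that repeat a pose let the fingers close. It gives the time, the measured TCP pose, the force, the opening and the grip force at its end, in the units of the state.
- status.read_state(): the state, without advancing time (a new reading comes with each control period).
- capture(name): name is "scene" or "top"; returns the picture (480x640x3 uint8, blue, green, red); there is no depth.
- calibration(name): a dict with "fx", "fy", "cx", "cy" (pixels), "D" ([k1, k2, p1, p2, k3] as OpenCV has them; the pictures are not rectified), "T" (4x4, takes a point from camera to world coordinates). Camera axes: x right, y down, z forward; pixel columns grow to the right and rows downward; lengths in mm; the calibration is good to about 2 mm. A picture is of the moment at which its call begins. calibration takes no time and is no camera call.
- finish_job(): hands the job in; it is judged then, once.
The state is a dict: "time": time; "qpos": joint angles; "joint_vel": joint speeds; "joint_efforts": joint torques, N m; "position": TCP position; "ee_rot": TCP orientation; "force": force on the tool from outside, world axes, zero at the start; "torque": the same for the moment, N m; "width": finger opening in mm; "grip_force": force on a finger pad.
Only numpy, scipy, OpenCV 4.12 (cv2) and the standard library are available. Lean on these libraries where they do the work, as an engineer would, in place of code of your own. Each camera call takes 0.05 s, during which the arm holds its last target. There are 200 camera calls.

## Working session

There is one attempt and no reset: what is moved stays moved. The work goes in short steps, Python scripts to look and compute and a tool call to move; the robot and the scene stay as the last step left them, time stands still between calls to the robot, and variables do not carry over. Pictures are saved under pics/ and viewed, at most 10 in all, crops included, and the job is handed in when it is done.

Besides the shell and the picture viewer there is one more tool, called after "Emit:" as name(argument=value, ...) on one line, values as JSON. drive_tool: Moves the arm, as the interface text tells. Its arguments: {"type":"object","properties":{"turn":{"type":"array"},"offset":{"type":"array"},"claw":{"type":"array"},"squeeze":{"type":"number"}},"required":["turn","offset","claw"]}

```bash
mkdir -p pics; python3 - <<'E'
from bench import *
import cv2
for n in("scene","top"):
    cv2.imwrite(f"pics/{n}0.png",capture(n)); c=calibration(n); print(n,c["fx"],c["fy"],c["cx"],c["cy"],c["D"]); print(c["T"])
s=status.read_state(); print(s)
E
```

```text
scene 446.0107702843674 446.0107702843674 324.1849340834449 240.70330133013366 [-0.00735308  0.          0.          0.          0.        ]
[[-9.10848679e-01 -2.83057763e-01  3.00388060e-01  2.63080425e+02]
 [-4.12270166e-01  6.58681957e-01 -6.29421473e-01  5.02296103e+02]
 [-1.96975614e-02 -6.97148752e-01 -7.16655861e-01  7.78882520e+02]
 [ 0.00000000e+00  0.00000000e+00  0.00000000e+00  1.00000000e+00]]
top 452.83969997538367 452.83969997538367 321.91023656348773 245.05029754040473 [-0.02213316  0.          0.          0.          0.        ]
[[ 8.30952890e-02 -9.72129552e-01  2.19224330e-01  2.82220792e+02]
 [-9.96534735e-01 -8.18761045e-02  1.46569544e-02 -1.01868192e+02]
 [ 3.70077565e-03 -2.19682583e-01 -9.75564384e-01  1.13445043e+03]
 [ 0.00000000e+00  0.00000000e+00  0.00000000e+00  1.00000000e+00]]
{'time': 0.1, 'qpos': array([ 9.86484717e-01,  2.07370195e-01,  1.54284549e+00,  7.39394849e-06,
        1.39351882e+00, -1.50517287e-01]), 'joint_vel': array([ 4.70262953e-05, -1.10876297e-03, -4.11993466e-03,  6.74173396e-04,
        2.55033915e-05, -4.05346131e-04]), 'joint_efforts': array([-9.38480662e-04, -3.84097338e+01, -2.92548198e+01, -3.01381642e-04,
        4.84775708e-03, -9.42021330e-06]), 'position': array([241.30618127, 521.13969808, 230.20547175]), 'ee_rot': array([-3.88076537e-04,  2.15201042e-01,  9.76569181e-01, -9.98145959e-04]), 'force': array([ 0.43865451, -0.54547364, -0.35114073]), 'torque': array([-0.01887518,  0.022535  , -0.03819402]), 'grip_force': 0.0, 'width': 85.43813151095404}
```

View pics/scene0.png

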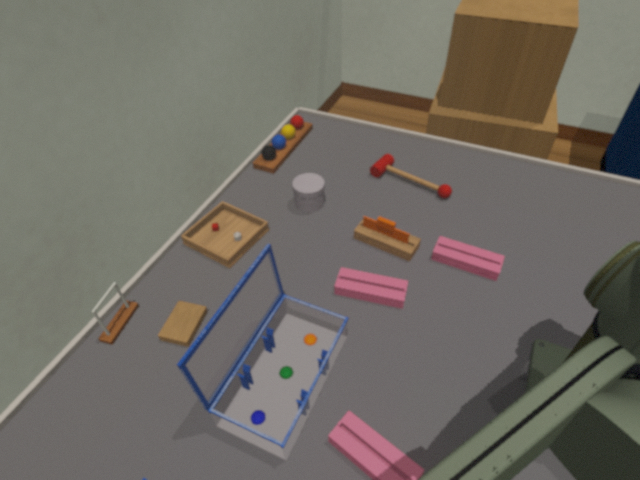

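View pics/top0.png

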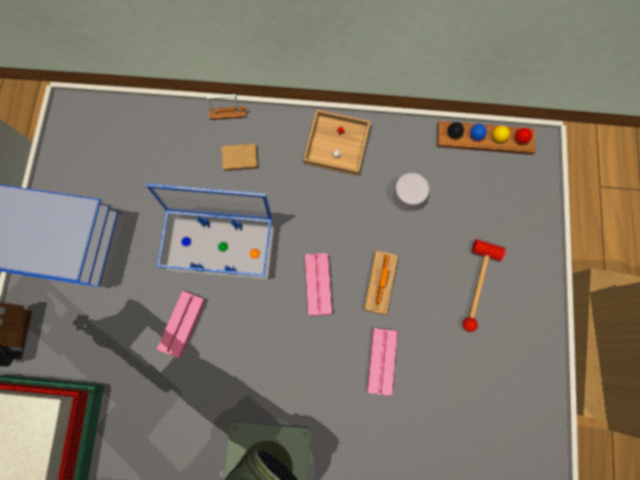

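The scene view shows the open organizer around (280,360): amber gem (310,340), green (286,372), blue (258,417). The rack with the divider is at (387,235). In the top view the organizer is around (215,240), with amber at (255,253), and the rack is at (381,283). Next I'll enlarge both.

```bash
python3 - <<'E'
import cv2,numpy as np
a=cv2.imread("pics/top0.png")[175:320,145:405]; cv2.imwrite("pics/t1.png",cv2.resize(a,None,fx=3,fy=3,interpolation=cv2.INTER_CUBIC))
b=cv2.imread("pics/scene0.png")
cv2.imwrite("pics/s1.png",cv2.resize(b[205:465,175:435],None,fx=2.3,fy=2.3,interpolation=cv2.INTER_CUBIC))
E
```

```text
(no output)
```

View pics/t1.png

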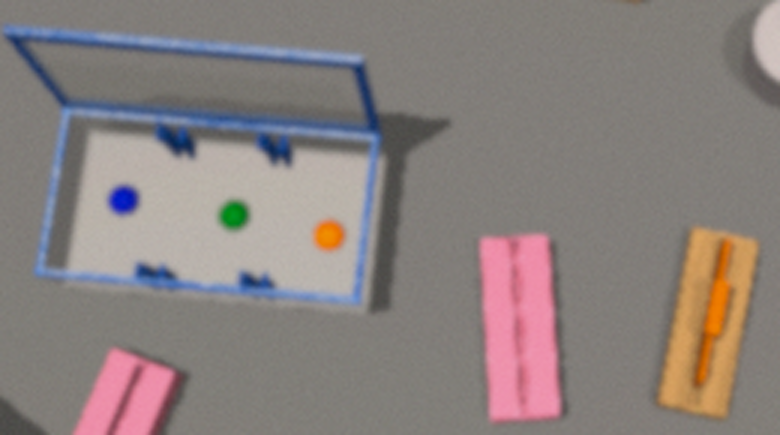

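View pics/s1.png

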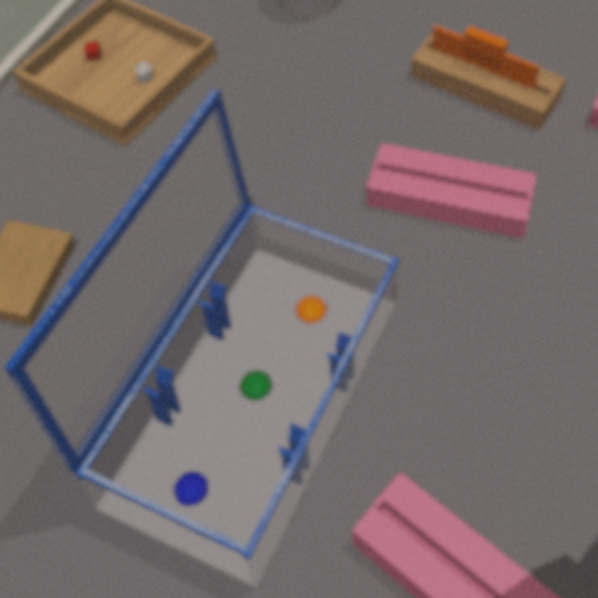

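The amber gem is in the -y end bay (right in the top view, left crop x≈328), so the divider goes in slot_b. Now I'll measure.

```bash
cat > h.py <<'E'
import cv2,numpy as np
from bench import calibration
C={n:calibration(n) for n in("scene","top")}
def und(n,p):
    c=C[n];K=np.array([[c["fx"],0,c["cx"]],[0,c["fy"],c["cy"]],[0,0,1.]])
    return cv2.undistortPoints(np.float64(p).reshape(-1,1,2),K,np.array(c["D"])).reshape(-1,2)
def ray(n,p):
    T=np.array(C[n]["T"]);q=und(n,p);d=np.c_[q,np.ones(len(q))]@T[:3,:3].T
    return T[:3,3],d/np.linalg.norm(d,axis=1)[:,None]
def onz(n,p,z):
    o,d=ray(n,p);return o+d*((z-o[2])/d[:,2])[:,None]
def tri(ps,pt):
    (a,da),(b,db)=ray("scene",ps),ray("top",pt);out=[]
    for u,v in zip(da,db):
        s=np.linalg.lstsq(np.c_[u,-v],b-a,rcond=None)[0]
        x,y=a+s[0]*u,b+s[1]*v;out.append([*((x+y)/2),np.linalg.norm(x-y)])
    return np.array(out)
def line(w,p,q,band=4,lo=.12,hi=.88):
    p,q=np.float64(p),np.float64(q);t=(q-p)/np.linalg.norm(q-p);nn=np.array([-t[1],t[0]])
    k=np.arange(-band,band+.01,.25);pts=[]
    for f in np.linspace(lo,hi,60):
        m=p+f*(q-p);xy=(m+k[:,None]*nn).astype(np.float32)
        v=cv2.remap(w,xy[:,0].reshape(1,-1).copy(),xy[:,1].reshape(1,-1).copy(),cv2.INTER_LINEAR).ravel()
        v=np.clip(v-.5*v.max(),0,None)
        if v.sum()>5: pts.append(m+nn*(k*v).sum()/v.sum())
    return cv2.fitLine(np.float32(pts),cv2.DIST_HUBER,0,.01,.01).ravel()
def inter(a,b):
    s=np.linalg.solve(np.c_[a[:2],-b[:2]],b[2:]-a[2:]);return a[2:]+s[0]*a[:2]
E
cat > m.py <<'E'
from h import *
np.set_printoptions(precision=1,suppress=True)
G={"top":[(158.3,265.7),(264.7,275),(271.3,219.3),(167,211)],"scene":[(283.3,445),(346.3,318.9),(283.7,295.4),(211.1,409.3)]}
P={};B={};R={}
for n in G:
    im=cv2.imread(f"pics/{n}0.png").astype(np.float32);w=np.clip(im[:,:,0]-im[:,:,2],0,None)
    g=G[n];L=[line(w,g[i],g[(i+1)%4],3) for i in (0,1,3)]
    P[n]=[inter(L[0],L[2]),inter(L[0],L[1])]+[g[2],g[3]]
    h=cv2.cvtColor(im.astype(np.uint8),cv2.COLOR_BGR2HSV)
    x0,y0,x1,y1=(360,248,405,315) if n=="top" else (350,210,425,258)
    for nm,m in(("org",cv2.inRange(h,(5,215,120),(20,255,255))),("brt",cv2.inRange(h,(5,215,225),(20,255,255)))):
        z=np.zeros_like(m);z[y0:y1,x0:x1]=m[y0:y1,x0:x1]
        k,l,s,c=cv2.connectedComponentsWithStats(z)
        for i in range(1,k):
            if s[i,4]>15: print(n,nm,s[i],c[i],cv2.minAreaRect(np.argwhere(l==i)[:,::-1].astype(np.float32)))
    for nm,lo,hi in(("amber",(8,150,100),(25,255,255)),("green",(50,120,50),(75,255,255)),("blue",(116,200,100),(124,255,255))):
        m=cv2.inRange(h,lo,hi);z=np.zeros_like(m);a,b,c_,d=(165,215,268,272) if n=="top" else (215,300,345,440)
        z[b:d,a:c_]=m[b:d,a:c_];M=cv2.moments(z,True);R.setdefault(nm,{})[n]=(M["m10"]/M["m00"],M["m01"]/M["m00"],M["m00"])
    print(n,np.array(P[n]))
X=tri(P["scene"],P["top"]);print(X,np.linalg.norm(X[0,:2]-X[1,:2]),[np.linalg.norm(X[i,:2]-X[3-i,:2]) for i in(0,1)])
for k,v in R.items(): print(k,v,tri([v["scene"][:2]],[v["top"][:2]]))
E
python3 m.py
```

```text
top org [377 256  11  47 170] [382.7 278.9] ((383.1000061035156, 279.20001220703125), (5.4560065269470215, 47.046871185302734), 10.30484676361084)
top brt [381 269   6  17  58] [383.7 276.9] ((383.7115478515625, 276.9422912597656), (3.3339743614196777, 16.473756790161133), 11.309932708740234)
top [[157.4 265.4]
 [263.3 274.7]
 [271.3 219.3]
 [167.  211. ]]
scene org [381 220  11   5  16] [386.  221.5] ((385.9310302734375, 221.67239379882812), (10.39893913269043, 2.0426487922668457), 21.801406860351562)Traceback (most recent call last):
  File "m.py", line 18, in <module>
    z[b:d,a:c_]=m[b:d,a:c_];M=cv2.moments(z,True);R.setdefault(nm,{})[n]=(M["m10"]/M["m00"],M["m01"]/M["m00"],M["m00"])
                                                                          ~~~~~~~~^~~~~~~~~
ZeroDivisionError: float division by zero
```

```bash
sed -i 's/if n=="top" else (350,210/if n=="top" else (352,212/; s/(5,215,120)/(3,200,90)/; s/(5,215,225),(20/(5,200,215 if n=="top" else 205),(20/; s/(116,200,100),(124/(112,150,90),(128/; s/(8,150,100),(25/(8,190,100),(25/' m.py; python3 m.py
python3 - <<'E'
import cv2;im=cv2.imread("pics/scene0.png");h=cv2.cvtColor(im,cv2.COLOR_BGR2HSV)
for y in range(216,236): print(y,' '.join("%d/%d/%d"%tuple(h[y,x]) for x in range(372,402,3)))
E
```

```text
top org [377 256  11  47 198] [382.8 278.7] ((383.2499694824219, 279.25), (5.687368392944336, 47.06787872314453), 11.309932708740234)
top brt [381 268   7  18  72] [383.8 276.6] ((383.69232177734375, 276.5384216308594), (3.9223220348358154, 17.65045166015625), 11.309932708740234)
top [[157.4 265.4]
 [263.3 274.7]
 [271.3 219.3]
 [167.  211. ]]
scene org [378 218  16  10  66] [386.1 222.4] ((385.1206970214844, 222.9482879638672), (16.155494689941406, 6.127946376800537), 21.801406860351562)
scene [[282.5 445. ]
 [346.3 318.1]
 [283.7 295.4]
 [211.1 409.3]]
[[439.5 303.3  65.4   0. ]
 [438.3  47.3  66.5   0.1]
 [576.8  43.6  60.7   2.1]
 [574.7 301.2  65.9   2.6]] 256.0127503717588 [np.float64(135.26066926049157), np.float64(138.54560082189758)]
amber {'top': (254.19298245614036, 253.08771929824562, 57.0), 'scene': (309.88, 339.02666666666664, 75.0)} [[500.1  84.7   7.7   0.1]]
green {'top': (222.61111111111111, 246.38888888888889, 54.0), 'scene': (285.8315789473684, 372.10526315789474, 95.0)} [[510.7 167.2   7.1   0.1]]
blue {'top': (185.6078431372549, 241.1764705882353, 51.0), 'scene'
[... 1568 characters left out ...]
1/166/158 9/115/151
230 15/136/137 13/163/128 11/185/113 11/187/109 10/186/104 9/181/107 10/187/113 11/190/122 11/193/145 11/162/159
231 15/127/144 14/137/136 12/171/119 11/188/115 10/179/107 9/184/104 11/189/109 10/206/115 11/197/128 12/197/146
232 16/117/148 16/120/144 13/148/129 12/171/124 11/197/109 11/204/105 12/191/104 10/181/117 12/213/121 11/197/128
233 16/115/148 16/117/142 14/128/137 13/147/132 11/178/119 12/215/115 12/187/109 10/192/117 11/190/122 11/196/121
234 16/117/151 15/115/146 16/119/143 14/128/139 13/161/127 11/181/121 9/184/111 10/189/119 10/199/119 12/206/120
235 16/114/156 16/118/153 15/119/146 16/120/142 15/133/136 13/165/125 11/184/118 11/196/120 11/192/121 12/200/121
```

```bash
cat > m2.py <<'E'
from h import *
np.set_printoptions(precision=2,suppress=True)
def comp(n,im,lo,hi,box,mn=12):
    h=cv2.cvtColor(im,cv2.COLOR_BGR2HSV);m=cv2.inRange(h,lo,hi);x0,y0,x1,y1=box;z=np.zeros_like(m);z[y0:y1,x0:x1]=m[y0:y1,x0:x1]
    k,l,s,c=cv2.connectedComponentsWithStats(z);return [(s[i],c[i]) for i in range(1,k) if s[i,4]>=mn]
im={n:cv2.imread(f"pics/{n}0.png") for n in C}
bs=comp("scene",im["scene"],(11,135,143),(16,255,255),(374,214,400,228));bt=comp("top",im["top"],(5,200,215),(20,255,255),(360,248,405,315))
print(bs,bt);print("bar top",tri([bs[0][1]],[bt[0][1]]), onz("top",[bt[0][1]],70),onz("scene",[bs[0][1]],70))
# plate line in top view
h=cv2.cvtColor(im["top"],cv2.COLOR_BGR2HSV).astype(float);w=np.clip(h[:,:,1]-170,0,None)
for rows,z in(((258,267),56),((288,300),56),((269,285),70)):
    r=np.arange(*rows);cs=[(np.arange(374,394)*w[y,374:394]).sum()/w[y,374:394].sum() for y in r]
    q=onz("top",np.c_[cs,r],z);print(z,q.mean(0)); 
    if rows[0]==258:A=q.mean(0)
    if rows[0]==288:B=q.mean(0)
d=A-B;print("yaw deg of plate x axis",np.degrees(np.arctan2(d[1],d[0])))
# rack sides yaw + rect
m=cv2.inRange(cv2.cvtColor(im["top"],cv2.COLOR_BGR2HSV),(8,90,80),(22,255,255));z=np.zeros_like(m);z[245:318,358:402]=m[245:318,358:402]
b=cv2.boxPoints(cv2.minAreaRect(np.argwhere(z>0)[:,::-1].astype(np.float32)));q=onz("top",b,28);print("rack",q,q.mean(0))
for n,bx in(("top",[(192,216,215,232),(226,218,248,234),(185,258,206,271),(220,262,241,274)]),("scene",[(238,360,258,392),(260,325,278,355),(295,385,312,416),(316,345,332,378)])):
    for x in bx: print(n,[(s,c) for s,c in comp(n,im[n],(100,110,30),(130,255,130),x,8)])
E
python3 m2.py
```

```text
[(array([378, 217,  17,   9,  71], dtype=int32), array([386.1 , 221.01]))] [(array([381, 268,   7,  18,  72], dtype=int32), array([383.75, 276.62]))]
bar top [[ 457.06 -239.26   65.47    1.65]] [[ 457.15 -238.59   70.  ]] [[ 454.99 -234.52   70.  ]]
56 [ 495.53 -242.42   56.  ]
56 [ 417.97 -232.01   56.  ]
70 [ 457.45 -238.22   70.  ]
yaw deg of plate x axis -7.641613904201016
rack [[ 378.11 -198.12   28.  ]
 [ 529.36 -218.57   28.  ]
 [ 522.25 -278.16   28.  ]
 [ 371.48 -256.04   28.  ]] [ 450.3  -237.72   28.  ]
top [(array([197, 216,  12,   9,  56], dtype=int32), array([202.66, 220.66]))]
top [(array([231, 220,  10,   8,  45], dtype=int32), array([235.91, 223.51]))]
top [(array([192, 264,   6,   3,  13], dtype=int32), array([194.08, 265.31]))]
top [(array([226, 267,   6,   3,   9], dtype=int32), array([228.11, 268.44]))]
scene [(array([238, 360,   3,   4,   8], dtype=int32), array([238.62, 361.12])), (array([238, 364,  14,  24, 169], dtype=int32), array([245.3 , 375.66]))]
scene [(array([262, 328,  12,  23, 156], dtype=int32), array([268.34, 338.99]))]
scene [(array([301, 391,   5,  10,  29], dtype=int32), array([302.97, 395.48]))]
scene [(array([321, 351,   5,   9,  26], dtype=int32), array([323.19, 354.54]))]
```

```bash
python3 - <<'E'
from h import *
np.set_printoptions(precision=1,suppress=True)
print(tri([(245.3,375.7),(268.3,339)],[(202.7,220.7),(235.9,223.5)]))
# lid outer edge corners
print(tri([(175+15/2.3,205+368/2.3),(175+217/2.3,205+95/2.3)],[(145+8/3,175+32/3),(145+361/3,175+61/3)]))
# front ribs & z-plane variants
for z in(30,50,60): print(z,onz("top",[(202.7,220.7),(235.9,223.5)],z)[:,:2].ravel(),onz("scene",[(245.3,375.7),(268.3,339)],z)[:,:2].ravel())
from scipy.spatial.transform import Rotation as R
from bench import status
s=status.read_state();q=s["ee_rot"];r=R.from_quat([q[1],q[2],q[3],q[0]]);print(r.as_matrix())
# target: z down, y axis across plate
t=np.radians(-7.8);xd=np.array([np.cos(t),np.sin(t),0]);yd=np.array([np.sin(t),-np.cos(t),0])
for sgn in(1,-1):
    M=np.c_[sgn*xd,sgn*yd,[0,0,-1]];print(sgn,np.degrees((r.inv()*R.from_matrix(M)).as_rotvec()))
p=s["position"];print((r.inv().apply(np.array([457,-238,150])-p))/10)
E
```

```text
[[564.3 217.4  40.7   2. ]
 [564.3 133.7  39.2   2.1]]
[[591.9 302.  200.5   1.5]
 [592.2  43.8 197.9   1.1]]
30 [568.1 220.8 567.8 136. ] [567.6 213.2 566.9 129.1]
50 [562.9 214.9 562.6 131.7] [559.5 220.9 558.8 139.1]
60 [560.3 212.  560.  129.5] [555.4 224.7 554.8 144.1]
[[-0.9  0.4 -0. ]
 [ 0.4  0.9 -0. ]
 [ 0.  -0.  -1. ]]
1 [ -0.1   0.2 162.9]
-1 [ -0.1  -0.  -17.1]
[-51.5 -59.8   8.1]
```

Emit:
drive_tool(turn=[[0,0,-17],[0,0,-17],[0,0,-17],[0,0,-17],[0,0,-17],[0,0,-17],[0,0,-17],[0,0,-17],[0,0,-17],[0,0,-17],[0,0,-17],[0,0,-17]], offset=[[-51.5,-59.8,8],[-51.5,-59.8,8],[-51.5,-59.8,8],[-51.5,-59.8,8],[-51.5,-59.8,8],[-51.5,-59.8,8],[-51.5,-59.8,8],[-51.5,-59.8,8],[-51.5,-59.8,8],[-51.5,-59.8,8],[-51.5,-59.8,8],[-51.5,-59.8,8]], claw=[1,1,1,1,1,1,1,1,1,1,1,1], squeeze=30)

```text
time: 1.3
position: [404.5, -52.8, 170.7]
ee_rot: [0.0, 0.069, 0.998, 0.0]
force: [0.4, -0.4, 0.0]
width: 85.5
grip_force: 0.0
```

Emit:
drive_tool(turn=[[0,0,0],[0,0,0],[0,0,0],[0,0,0],[0,0,0],[0,0,0],[0,0,0]], offset=[[-7.7,-17.6,2],[-7.7,-17.6,2],[-7.7,-17.6,2],[-7.7,-17.6,2],[-7.7,-17.6,2],[-7.7,-17.6,2],[-7.7,-17.6,2]], claw=[1,1,1,1,1,1,1])

```text
time: 2.0
position: [456.1, -234.4, 150.4]
ee_rot: [-0.001, 0.068, 0.998, 0.001]
force: [-0.2, 0.3, -0.5]
width: 85.4
grip_force: 0.0
```

```bash
cat > st.py <<'E'
import sys,numpy as np
from bench import status
from scipy.spatial.transform import Rotation as R
np.set_printoptions(precision=2,suppress=True)
s=status.read_state();q=s["ee_rot"];r=R.from_quat([q[1],q[2],q[3],q[0]]);M=r.as_matrix()
print(s["time"],s["position"],"yaw(-x)",np.degrees(np.arctan2(-M[1,0],-M[0,0])),"z",M[:,2],"F",s["force"],s["width"],s["grip_force"])
if len(sys.argv)>3:
    print("offset cm",r.inv().apply(np.array(list(map(float,sys.argv[1:4])))-s["position"])/10)
E
python3 st.py 457 -238 41
```

```text
2.0 [ 456.15 -234.39  150.44] yaw(-x) -7.823578060061344 z [-0.  0. -1.] F [-0.19  0.26 -0.5 ] 85.41757722631131 0.0
offset cm [-0.15 -0.36 10.94]
```

Emit:
drive_tool(turn=[[0,0,0],[0,0,0],[0,0,0],[0,0,0],[0,0,0],[0,0,0]], offset=[[-0.1,-0.4,4],[-0.1,-0.4,8],[-0.1,-0.4,10.9],[-0.1,-0.4,10.9],[-0.1,-0.4,10.9],[-0.1,-0.4,10.9]], claw=[1,1,1,1,0,0])

```text
time: 2.6
position: [458.9, -240.2, 44.2]
ee_rot: [0.002, 0.068, 0.998, -0.001]
force: [1.3, 0.1, -0.0]
width: 59.2
grip_force: 0.0
```

```bash
python3 st.py 457 -238 41; python3 - <<'E'
from bench import *
import cv2,numpy as np
a=capture("top")[235:330,340:430];b=capture("scene")[190:275,335:445]
f=lambda i:cv2.resize(i,(400,int(400*i.shape[0]/i.shape[1])),interpolation=cv2.INTER_CUBIC)[:300]
a,b=f(a),f(b);cv2.imwrite("pics/g1.png",np.hstack([a[:300],b[:300]]))
E
```

```text
2.6 [ 458.87 -240.2    44.21] yaw(-x) -7.792828290499676 z [ 0. -0. -1.] F [ 1.33  0.06 -0.04] 59.22228337304019 0.0
offset cm [0.22 0.19 0.32]
```

View pics/g1.png

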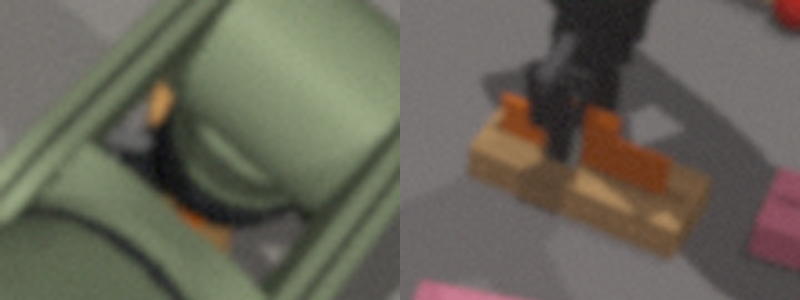

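The right panel shows the near finger at (555,120), in front of the bar at (600,115). The fingers straddle the bar, so I'll close them.

Emit:
drive_tool(turn=[[0,0,0],[0,0,0],[0,0,0],[0,0,0],[0,0,0],[0,0,0],[0,0,0],[0,0,0]], offset=[[0,0.2,0.1],[0,0.2,0.1],[0,0.2,0.1],[0,0.2,0.1],[0,0.2,0.1],[0,0.2,0.1],[0,0.2,0.1],[0,0.2,0.1]], claw=[0,-0.6,-1,-1,-1,-1,-1,-1])

```text
time: 3.5
position: [457.8, -238.0, 41.4]
ee_rot: [0.0, 0.068, 0.998, -0.0]
force: [-0.6, -0.0, 5.1]
width: 11.1
grip_force: 32.3
```

```bash
python3 st.py 457 -238 41
```

```text
3.5 [ 457.84 -237.99   41.38] yaw(-x) -7.855193506713348 z [ 0. -0. -1.] F [-0.55 -0.01  5.05] 11.130432125737963 32.298497557640076
offset cm [ 0.08 -0.01  0.04]
```

Emit:
drive_tool(turn=[[0,0,0],[0,0,0],[0,0,0],[0,0,0],[0,0,0],[0,0,0],[0,0,0]], offset=[[0,0,-1],[0,0,-3],[0,0,-6],[0,0,-10],[0,0,-13],[0,0,-13],[0,0,-13]], claw=[-1,-1,-1,-1,-1,-1,-1], squeeze=60)

```text
time: 4.2
position: [457.5, -237.8, 171.4]
ee_rot: [0.0, 0.068, 0.998, -0.0]
force: [-0.5, -0.4, -1.0]
width: 10.8
grip_force: 59.1
```

```bash
python3 st.py 506 133.3 170
```

```text
4.2 [ 457.54 -237.75  171.41] yaw(-x) -7.855544127238893 z [ 0. -0. -1.] F [-0.5  -0.38 -1.05] 10.766840327960447 59.12363111972809
offset cm [ 0.27 37.42  0.12]
```

Emit:
drive_tool(turn=[[0,0,0],[0,0,-3],[0,0,-7.7],[0,0,-7.7],[0,0,-7.7],[0,0,-7.7],[0,0,-7.7],[0,0,-7.7],[0,0,-7.7],[0,0,-7.7],[0,0,-7.7],[0,0,-7.7]], offset=[[0,3,0],[0.1,7,0],[0.1,11.5,0],[0.2,16,0],[0.2,20.5,0],[0.3,25,0],[0.3,29.5,0],[0.3,33,0],[0.3,36,0],[0.3,37.4,0],[0.3,37.4,0],[0.3,37.4,0]], claw=[-1,-1,-1,-1,-1,-1,-1,-1,-1,-1,-1,-1])

```text
time: 5.4
position: [504.8, 132.3, 169.8]
ee_rot: [-0.001, 0.001, 1.0, -0.001]
force: [-0.0, 0.3, -0.2]
width: 11.0
grip_force: 59.1
```

```bash
python3 st.py 506 133.3 170; python3 - <<'E'
from bench import *
import cv2,numpy as np
A,B=capture("top"),capture("scene");cv2.imwrite("pics/top2.png",A);cv2.imwrite("pics/scene2.png",B)
f=lambda i:cv2.resize(i,(400,400),interpolation=cv2.INTER_CUBIC)
cv2.imwrite("pics/p1.png",np.hstack([f(A[170:310,150:290]),f(B[240:420,205:385])]))
E
```

```text
5.4 [504.84 132.31 169.77] yaw(-x) -0.1526011623648434 z [-0. -0. -1.] F [-0.03  0.28 -0.23] 11.013017321668872 59.108882546424866
offset cm [-0.12  0.1  -0.02]
```

View pics/p1.png

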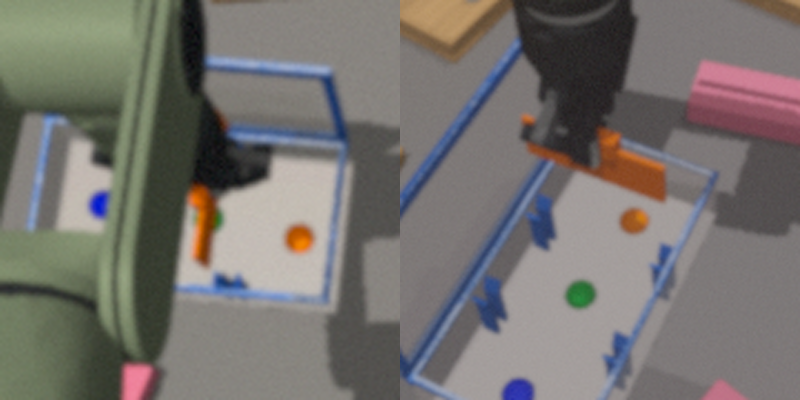

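The divider is held upright, with its lower near corner at right panel (665,200) and its far end at (527,140). I'll check these against the expected end points.

```bash
python3 - <<'E'
from h import *
im=cv2.imread("pics/scene2.png");h=cv2.cvtColor(im,cv2.COLOR_BGR2HSV);m=cv2.inRange(h,(5,150,90),(16,255,255));z=np.zeros_like(m);z[285:345,255:330]=m[285:345,255:330]
pts=np.argwhere(z>0)[:,::-1].astype(float)
# remove gem
k,l,s,c=cv2.connectedComponentsWithStats(z);print(s[1:])
i=1+np.argmax(s[1:,4]);p=np.argwhere(l==i)[:,::-1].astype(float)
br=p[np.argmax(p@[1,1])];tr=p[np.argmax(p@[1,-.2])];print(br,tr)
np.set_printoptions(precision=1,suppress=True)
print("near low",onz("scene",[br+.5],140.4),"near up",onz("scene",[tr],184.4))
# lower edge line
cols=np.arange(300,322);lo=[p[p[:,0]==x,1].max()+.5 for x in cols];q=onz("scene",np.c_[cols,lo],140.4);f=np.polyfit(q[:,0],q[:,1],1);print(f,np.degrees(np.arctan(f[0])),np.polyval(f,505),q[[0,-1]])
E
```

```text
[[260 292   5   4  13]
 [291 298  33  32 505]
 [263 305  23  10  72]
 [287 315   3   2   3]
 [305 335  11   9  80]]
[323. 328.] [323. 316.]
near low [[447.1 129.1 140.4]] near up [[444.8 133.8 184.4]]
[ -0.  131.9] -0.031488668267547135 131.66931606996673 [[490.4 130.6 140.4]
 [450.9 130.8 140.4]]
```

Emit:
drive_tool(turn=[[0,0,0],[0,0,0],[0,0,0],[0,0,0],[0,0,0],[0,0,0]], offset=[[-0.1,0.1,2],[-0.1,0.1,5],[-0.1,0.1,7],[-0.1,0.1,8.5],[-0.1,0.1,9],[-0.1,0.1,9]], claw=[-1,-1,-1,-1,-1,-1])

```text
time: 6.1
position: [506.1, 133.1, 80.3]
ee_rot: [-0.001, 0.002, 1.0, -0.0]
force: [-0.4, 0.5, -0.5]
width: 10.9
grip_force: 59.1
```

```bash
python3 st.py 506 133.3 33; python3 - <<'E'
from bench import *
import cv2,numpy as np
A,B=capture("top"),capture("scene");cv2.imwrite("pics/top3.png",A);cv2.imwrite("pics/scene3.png",B)
f=lambda i:cv2.resize(i,(400,400),interpolation=cv2.INTER_CUBIC)
cv2.imwrite("pics/p2.png",np.hstack([f(A[190:290,190:290]),f(B[290:400,235:345])]))
E
```

```text
6.1 [506.13 133.09  80.31] yaw(-x) -0.2496251622870331 z [-0. -0. -1.] F [-0.38  0.52 -0.52] 10.898931197606887 59.13551151752472
offset cm [0.   0.02 4.73]
```

View pics/p2.png

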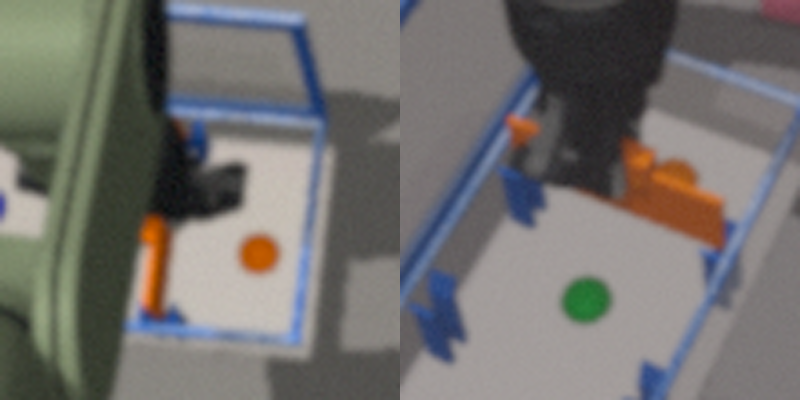

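Right panel: the divider's near end at (725,245) sits in the rib flare. There is no contact force, so I'll lower it slowly.

Emit:
drive_tool(turn=[[0,0,0],[0,0,0],[0,0,0],[0,0,0],[0,0,0],[0,0,0],[0,0,0]], offset=[[0,0,0.6],[0,0,1.2],[0,0,1.8],[0,0,2.4],[0,0,3],[0,0,3.6],[0,0,3.6]], claw=[-1,-1,-1,-1,-1,-1,-1])

```text
time: 6.9
position: [505.6, 134.1, 43.7]
ee_rot: [-0.001, 0.001, 1.0, -0.0]
force: [-0.1, 0.3, -0.4]
width: 11.2
grip_force: 59.1
```

```bash
python3 st.py 506 133.3 33
```

```text
6.9 [505.63 134.09  43.67] yaw(-x) -0.1500677657155479 z [-0. -0. -1.] F [-0.11  0.31 -0.39] 11.199215766495847 59.13773596286774
offset cm [-0.04 -0.08  1.07]
```

Emit:
drive_tool(turn=[[0,0,0],[0,0,0],[0,0,0],[0,0,0],[0,0,0],[0,0,0]], offset=[[0,0,0.4],[0,0,0.8],[0,0,1],[0,0,1.1],[0,0,1.1],[0,0,1.1]], claw=[-1,-1,-1,-1,-1,-1])

```text
time: 7.5
position: [506.8, 134.2, 34.1]
ee_rot: [0.0, 0.001, 1.0, 0.0]
force: [0.3, 0.4, -0.4]
width: 11.2
grip_force: 59.1
```

```bash
python3 st.py 506 133.3 33
```

```text
7.5 [506.8  134.16  34.08] yaw(-x) -0.15710167686314097 z [ 0.  0. -1.] F [ 0.35  0.4  -0.4 ] 11.150570318402673 59.13787543773651
offset cm [ 0.08 -0.09  0.11]
```

Still no floor contact; I'll press until the force shows.

Emit:
drive_tool(turn=[[0,0,0],[0,0,0],[0,0,0],[0,0,0]], offset=[[0,0,0.1],[0,0,0.2],[0,0,0.2],[0,0,0.2]], claw=[-1,-1,-1,-1])

```text
time: 7.9
position: [507.1, 134.2, 33.4]
ee_rot: [0.0, 0.001, 1.0, -0.0]
force: [-3.8, -0.6, 8.1]
width: 11.1
grip_force: 60.6
```

Contact came at the expected home height (TCP z ≈ 33.4, 8 N up). I'll release and withdraw upward.

Emit:
drive_tool(turn=[[0,0,0],[0,0,0],[0,0,0],[0,0,0],[0,0,0],[0,0,0],[0,0,0],[0,0,0],[0,0,0],[0,0,0]], offset=[[0,0,0],[0,0,0],[0,0,0],[0,0,0],[0,0,0],[0,0,0],[0,0,-2],[0,0,-6],[0,0,-10],[0,0,-14]], claw=[-1,-0.2,-0.2,-0.2,-0.2,-0.2,-0.2,-0.2,-0.2,-0.2])

```text
time: 8.9
position: [506.2, 134.1, 173.1]
ee_rot: [-0.0, 0.001, 1.0, -0.0]
force: [1.3, -1.1, -0.8]
width: 34.5
grip_force: 0.0
```

Emit:
drive_tool(turn=[[0,0,0],[0,0,0],[0,0,0],[0,0,0]], offset=[[0,0,-4],[0,0,-8],[0,0,-11],[0,0,-11]], claw=[-0.2,-1,-1,-1])

```text
time: 9.3
position: [509.8, 134.5, 288.0]
ee_rot: [0.006, 0.001, 1.0, 0.001]
force: [0.7, -0.1, 0.1]
width: -0.1
grip_force: 0.0
```

```bash
python3 st.py 645 175 280; python3 - <<'E'
from bench import *
import cv2,numpy as np
A,B=capture("top"),capture("scene");cv2.imwrite("pics/top4.png",A);cv2.imwrite("pics/scene4.png",B)
f=lambda i:cv2.resize(i,(400,400),interpolation=cv2.INTER_CUBIC)
cv2.imwrite("pics/p3.png",np.hstack([f(A[190:290,190:290]),f(B[290:400,235:345])]))
E
```

```text
9.3 [509.83 134.52 288.04] yaw(-x) -0.14767972962119716 z [ 0.01  0.   -1.  ] F [ 0.73 -0.13  0.12] -0.07396420989845937 0.0
offset cm [-13.5    4.08   0.96]
```

View pics/p3.png

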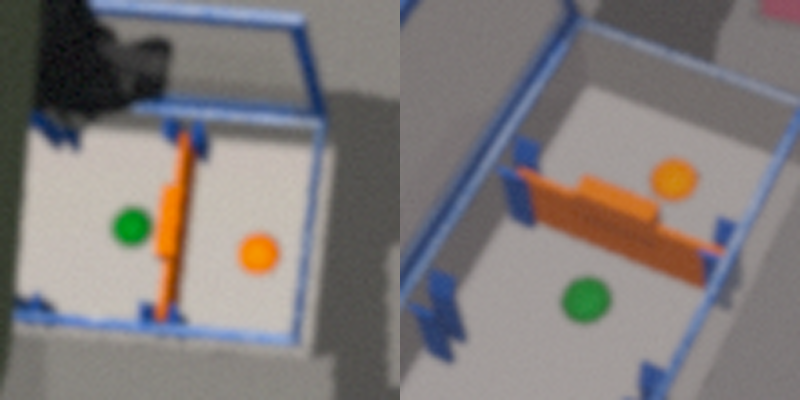

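The divider stands between both rib pairs (left panel (175,225), right (620,235)), with amber alone on its side. Next I'll move over the lid and behind it.

Emit:
drive_tool(turn=[[0,0,0],[0,0,0],[0,0,0],[0,0,0],[0,0,0],[0,0,0]], offset=[[-4,2,0],[-8,4,0],[-12,4.1,0],[-13.7,4.1,0],[-13.7,4.1,0],[-13.7,4.1,0]], claw=[-1,-1,-1,-1,-1,-1])

```text
time: 10.0
position: [642.4, 174.6, 279.2]
ee_rot: [-0.003, 0.001, 1.0, -0.0]
force: [-0.4, 0.4, -0.3]
width: -0.3
grip_force: 0.0
```

```bash
python3 st.py 645 175 186; python3 - <<'E'
from bench import *
import cv2,numpy as np
A,B=capture("top"),capture("scene")
f=lambda i:cv2.resize(i,(400,300),interpolation=cv2.INTER_CUBIC)
cv2.imwrite("pics/p4.png",np.hstack([f(A[120:285,130:350]),f(B[190:400,130:410])]))
E
```

```text
10.0 [642.42 174.61 279.17] yaw(-x) -0.16255372386290484 z [-0.01 -0.   -1.  ] F [-0.41  0.38 -0.33] -0.3133903753696079 0.0
offset cm [-0.31  0.05  9.32]
```

View pics/p4.png

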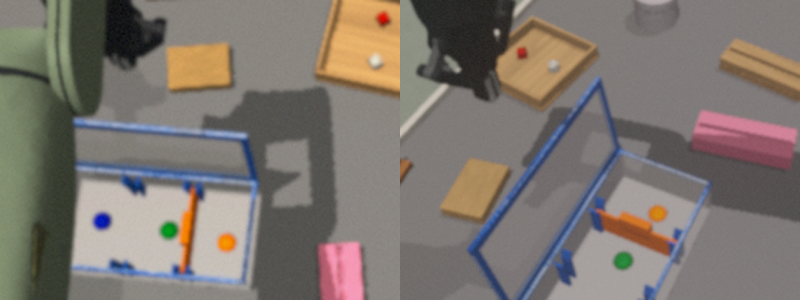

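The gripper hangs above and behind the lid (right panel (470,60)) and clear of the card box. I'll lower it, then start pushing.

Emit:
drive_tool(turn=[[0,0,0],[0,0,0],[0,0,0],[0,0,0],[0,0,0],[0,0,0],[0,0,0],[0,0,0],[0,0,0]], offset=[[0,0,4],[0,0,8],[0,0,9.3],[0,0,9.3],[1,0,9.3],[2,0,9.3],[3,0,9.3],[4,0,9.3],[4,0,9.3]], claw=[-1,-1,-1,-1,-1,-1,-1,-1,-1])

```text
time: 11.0
position: [602.8, 175.2, 190.2]
ee_rot: [0.001, 0.001, 1.0, 0.0]
force: [-0.1, 0.4, 0.5]
width: -0.5
grip_force: 0.0
```

```bash
python3 st.py; python3 -c "
import numpy as np
for t in range(95,-6,-10):
    a=np.radians(t);r=115;print(t,575-r*np.cos(a)+6*np.sin(a)+11,68+r*np.sin(a)+6*np.cos(a))"
```

```text
11.0 [602.85 175.17 190.19] yaw(-x) -0.12257641581318385 z [ 0.  0. -1.] F [-0.09  0.4   0.48] -0.4671192723576043 0.0
95 602.0000786045312 182.0394558240648
85 581.9542577725697 183.0853247370367
75 562.0313647709446 180.63438429385798
65 542.8367466220394 174.76110507965896
55 524.9536220853636 165.64394371134034
45 508.9253608506663 153.55992052357223
35 495.2389735248722 138.87620244610426
25 484.3103140612294 122.03894682240035
15 476.4714442473723 103.5597451445243
5 471.9605441759352 84.00007860453117
-5 470.9146752629633 63.95425777256978
```

Emit:
drive_tool(turn=[[0,0,0],[0,0,0],[0,0,0],[0,0,0],[0,0,0],[0,0,0],[0,0,0],[0,0,0],[0,0,0],[0,0,0],[0,0,0],[0,0,0]], offset=[[1,0,0],[2.1,0,0.2],[3.1,0,0.3],[4.1,0,0.5],[5,0,0.8],[6,0,1.1],[6.9,0,1.5],[7.8,0,2],[8.6,0,2.6],[9.4,0,3.2],[10.1,0,3.9],[10.8,0,4.7]], claw=[-1,-1,-1,-1,-1,-1,-1,-1,-1,-1,-1,-1])

```text
time: 12.2
position: [495.1, 175.2, 141.3]
ee_rot: [-0.0, 0.001, 1.0, -0.0]
force: [-0.3, 0.2, 1.1]
width: -0.1
grip_force: 0.5
```

```bash
python3 st.py 471 175 80
```

```text
12.2 [495.08 175.19 141.3 ] yaw(-x) -0.15544224967902787 z [-0. -0. -1.] F [-0.29  0.19  1.06] -0.14747376353933378 0.4720163473393768
offset cm [ 2.41 -0.03  6.13]
```

Emit:
drive_tool(turn=[[0,0,0],[0,0,0],[0,0,0],[0,0,0],[0,0,0],[0,0,0],[0,0,0],[0,0,0],[0,0,0]], offset=[[0.6,0,0.9],[1.1,0,1.9],[1.5,0,2.9],[1.9,0,3.8],[2.1,0,4.8],[2.3,0,5.7],[2.4,0,6.3],[2.4,0,6.7],[2.4,0,6.7]], claw=[-1,-1,-1,-1,-1,-1,-1,-1,-1])

```text
time: 13.1
position: [471.7, 175.2, 74.6]
ee_rot: [-0.0, 0.001, 1.0, -0.0]
force: [0.4, -0.2, 0.4]
width: 0.1
grip_force: 0.0
```

```bash
python3 st.py 471 175 72
```

```text
13.1 [471.75 175.22  74.62] yaw(-x) -0.15546605660134633 z [-0. -0. -1.] F [ 0.42 -0.2   0.41] 0.07396204228171814 0.0
offset cm [ 0.07 -0.02  0.26]
```

Emit:
drive_tool(turn=[[0,0,0],[0,0,0],[0,0,0],[0,0,0]], offset=[[0,0,0.1],[0,0,0.2],[0,0,0.3],[0,0,0.3]], claw=[-1,-1,-1,-1])

```text
time: 13.5
position: [472.2, 175.3, 73.9]
ee_rot: [0.0, 0.001, 1.0, -0.0]
force: [-5.1, -1.6, 11.2]
width: -0.3
grip_force: 5.9
```

The lid resists with 11 N at z ≈ 74, its closed height. I'll retreat and check.

Emit:
drive_tool(turn=[[0,0,0],[0,0,0],[0,0,0],[0,0,0],[0,0,0],[0,0,0],[0,0,0],[0,0,0],[0,0,0],[0,0,0]], offset=[[0,0,-1],[0,0,-4],[0,0,-8],[0,0,-12],[2,0,-15],[3,4,-15],[3,9,-15],[3,14,-15],[3,18,-15],[3,18,-15]], claw=[-1,-1,-1,-1,-1,-1,-1,-1,-1,-1])

```text
time: 14.5
position: [441.7, 359.7, 222.3]
ee_rot: [0.0, -0.001, 1.0, 0.001]
force: [0.2, 0.4, 0.1]
width: -0.4
grip_force: 0.0
```

```bash
python3 - <<'E'
from bench import *
import cv2,numpy as np
A,B=capture("top"),capture("scene")
f=lambda i:cv2.resize(i,(400,400),interpolation=cv2.INTER_CUBIC)
cv2.imwrite("pics/p5.png",np.hstack([f(A[170:310,150:290]),f(B[280:460,200:380])]))
E
```

```text
(no output)
```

View pics/p5.png

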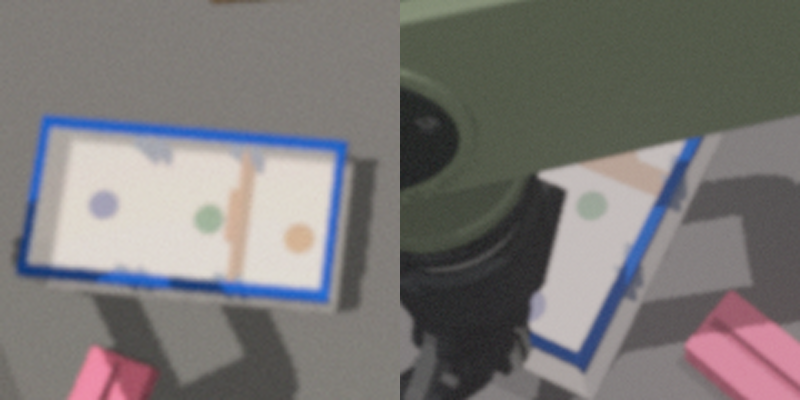

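The left panel shows the lid closed flat over the rim. All three gems are inside, and amber (298,238) is alone to the right of the divider (240,215).

```bash
python3 -c "
from bench import finish_job;print(finish_job())"
```

```text
the job is handed in; nothing more can be done
None
```

The divider is fully home in slot_b beside the amber gem, the lid is closed with all three gems inside, and the job is handed in; the hand-in returned no verdict.

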